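Bleed the laundry doser with its cap held at the vent position

ROBOT

A 6-joint arm with a two-finger parallel gripper is mounted at the origin on the work surface. World frame = base frame: x ahead of the robot, y to its left, z up, the work surface at z = 0. Lengths are in mm, angles in rad, forces in N, time in s.
With the tool pointing down it reaches from about 300 to 775 mm from the base axis. Payload 14.6 kg.
Tool frame: the origin (TCP) lies at the very end of the fingers, on their centre line; the grasp point (between the pads) lies 19 mm behind it (r.grasp_offset is the distance from the TCP to the grasp point, in mm); z points along the fingers, y is the direction in which the jaws open and shut (so a half turn about z gives the same grasp; the last joint's range is limited). The gripper opens to 94 mm and grips with 3 to 60 N. Pads are 16 mm wide; open, the fingers measure 119 mm over their backs; the gripper's body (75 mm by 177 mm) begins 78 mm behind the grasp point.
Start: joints at [-1.208, 0.3, 1.521, -0, 1.321, -0.067], TCP at [229.171, -499.97, 205.446] pointing down, gripper open.
Joint ranges: [-3.03, 3.03], [-0.79, 2.21], [0.23, 2.52], [-1.04, 4.18], [0, 3.07], [-2.55, 2.55]. Speed limits (rad/s): [2.22, 2.22, 2.57, 3.14, 3.14, 3.14].

INTERFACE

Orientations are given as a rotation vector (axis times angle).
In Python, from bench import r gives the robot as it stands.
- The arm moves only by the tool send_rows, never from a script. Its argument "plan" is a list of rows, each a list of 7 numbers: the turn, a rotation vector about the tool's x, y, z in degrees, then the shift along the tool's x, y, z in m, then the finger opening in m, from 0 to 0.094. A call has 1 to 8 rows; each row is the pose to reach, as a shift and turn from the pose commanded when the call began, along the tool's axes at that moment; what a row does not reach only later rows make up. A row lasts 1/8 s, in which the tool goes at most 62.5 mm and 10.7 degrees, less where a joint would pass 70% of its speed; a pose out of reach is approached as far as the arm can. A call with a gripper value outside its range is refused whole. The fingers move at their own pace and stop on an object; "newtons" is the grip in N (left out, the last holds). Time passes only in rows, so rows that repeat a pose let the fingers close. It gives the time, the measured TCP pose, the force and the opening at its end, in the units of the state.
- r.get_state(): the state, without advancing time (a new reading comes with each control period).
- r.snapshot(name): name is "scene" or "top" or "wrist"; returns a dict with "color" (480x640x3 uint8, red, green, blue), "z_map" (480x640 float32, mm along the optical axis (not along the pixel's ray), 0 where there is no reading), "fx", "fy", "cx", "cy" (pixels), "D" ([k1, k2, p1, p2, k3] as OpenCV has them; the pictures are not rectified), "rvec" (rotation vector, rad) and "tvec" (3), from world to camera coordinates, as OpenCV has them. Camera axes: x right, y down, z forward; pixel columns grow to the right and rows downward; lengths in mm; the calibration is good to about 2 mm. A picture is of the moment at which its call begins.
- r.job_done(): hands the job in, once; it reports no verdict.
Trained networks look in the newest picture that a camera, given by its name, has taken for a name from the list of things; names that differ only in an ending like _2 or _b are one class to them, and where a whole thing is asked for, a point or a joint stands for the part that bears it (a point fixed in the world has none). Each returns a list of dicts, best first, with "p" (0 to 1); they miss things now and then, are a little off and sometimes report something else, mostly with a low value. They report only what shows in the picture. A call takes as long as a camera call. They do not tell look-alikes from the thing itself.
- r.masks_of(camera, thing): "pixels" (480x640 bool, what is visible of it).
- r.place_of(camera, thing): "position" ([x, y, z] in mm, in the coordinates of the camera as it stood for that picture, good to about 4 mm: a listed point, or the origin of a listed thing).
The state is a dict: "time_s": time; "qpos": joint angles; "qvel": joint speeds; "joint_torque": joint torques, N m; "tcp_pos": TCP position; "tool_rot": TCP orientation; "force": force on the tool from outside, world axes, zero at the start; "ft_torque": the same for the moment, N m; "finger_gap": finger opening in mm.
Only numpy, scipy, OpenCV 4.12 (cv2) and the standard library are available. Lean on these libraries where they do the work, as an engineer would, in place of code of your own. Each camera call takes 0.05 s, during which the arm holds its last target. There are 200 camera calls.

TASK

Bleed the laundry doser: first push its sprung selector knob down, turn it clockwise to the other notch of its gate and let it pop back up. Then take the loose bayonet cap, drop its lugs through the slots of the filler collar until it is fully home, and twist it clockwise halfway to its lock, so that its bar lines up with the single rib; never turn it on to the lock click at the double rib. Finish while still gripping the cap there, and leave everything else on the machine where it lies.

Things in the scene. Friction and masses are not known exactly. Their poses are not given: they have to be found in the camera images.
- doser: fixed white plastic dosing unit, 160 (x) x 310 (y) x 70 mm high, cannot be moved; origin at the centre of its underside, z up. On its top: the filler collar at (0, +75) mm and the selector at (0, -85) mm in its own x, y.
- port: fixed filler collar on the doser; origin at the centre of its mouth, level with its top, 92 mm above the work surface, z up. Outer radius 38 mm, 22 mm high. A lip 5 mm thick narrows the mouth to radius 24 mm; two slots in it, 15 mm wide and reaching out to radius 31.5 mm, lie at its own +x and -x. Below the lip, stops block the lugs 0.15 rad anticlockwise and 1.8 rad clockwise of the slots.
- vent_mark: single upright rib on the outside of the collar, 12 x 3.5 x 24 mm; its origin is that of the collar, and its own +x axis points from there to the rib (0.873 rad, 50 degrees, clockwise from the collar's +x): the halfway direction for the cap's bar
- lock_mark: double rib on the outside of the collar; origin as the collar, own +x points to the ribs (1.745 rad, 100 degrees, clockwise from the collar's +x): the direction of the cap's bar when locked. From about 1.1 rad clockwise of the slots on a lug rubs a light sprung click pawl (some 0.1 N m)
- cap: loose grey plastic bayonet cap, about 110 g, 59 mm high, standing upright; origin at the centre of its underside, z up. Plug of radius 22 mm, z 0 to 18 mm; two lugs on it at own +x and -x, out to radius 29 mm, 10 mm wide, z 5 to 11 mm; flange of radius 33 mm, z 18 to 24 mm. Fits either way round. Home, its flange rests on the collar and its origin lies 18 mm below the collar's mouth.
- cap_grip (a point): inside the cap's upright grip bar, 50 mm above the cap's underside; axes as the cap. The bar is 56 mm long along own x, right over the lugs, 14 mm thick along own y, and spans 23 to 59 mm above the underside
- sel_grip (a point): on the selector knob's axis, inside its grip bar, 30 mm above its disc, 48 mm above the doser's top when up, 12 mm below the bar's top; own x runs along the bar. Bar 50 mm long, 14 mm thick, 42 mm high, on a disc of radius 28 mm; round it a gate ring of outer radius 40 mm, its top 18 mm above the doser's top. Turns and sinks with the knob.
- sel_press (a joint): how far the selector knob is pushed down, m: 0 up, 0.010 at the bottom; sprung, 4 N to start and about 10 N at the bottom. It must be at least 0.0075 down for its tooth to pass under the gate's lip.
- selector (a joint): turn of the selector knob, rad, growing clockwise seen from above: about 0 in the first notch (start), 1.05 in the other notch; end stops at -0.06 and 1.107. Up, its tooth is held in a notch with about 0.06 rad of play either way; released between the notches it stays caught down under the lip.
- peg0: wooden spring clip peg, 74 x 12 x 12 mm, 12 g, lying on the lid; bystander, leave alone; origin at the centre of its underside
- peg1: wooden spring clip peg, 74 x 12 x 12 mm, 12 g, lying on the lid; bystander, leave alone; origin at the centre of its underside
- peg2: wooden spring clip peg, 74 x 12 x 12 mm, 12 g, lying on the lid; bystander, leave alone; origin at the centre of its underside
- peg3: wooden spring clip peg, 74 x 12 x 12 mm, 12 g, lying on the lid; bystander, leave alone; origin at the centre of its underside
- lint_brush: blue plastic lint brush, 215 x 45 x 24 mm, lying; bystander, leave alone; origin at its underside
- scoop: small white plastic scoop, cup 70 x 55 x 35 mm with a flat 75 mm handle to its own -x; bystander, leave alone; origin at the centre of the cup's underside
- peg_tin: fixed stainless peg tin with flip-top lid, 130 x 170 x 74 mm high plus a knob on its lid; bystander; origin at the centre of its underside
Mind the look-alikes: they are no part of the job. Of the things like the cap, leave any that is green or purple; of the rest the smaller one is meant.

How it is judged:
By the outcome, as a careful person would: the job done as asked, in the order asked, and still so for the second after the job is handed in, while the arm keeps its last pose, push and grip.
It also fails if it takes over 51 s, if anything falls off the work surface, if the arm or the gripper's body presses on something with over 40 N, if the wrist force passes 120 N, or if a joint passes its speed limit or range.

## Working session

There is one attempt and no reset: what is moved stays moved. The work goes in short steps, Python scripts to look and compute and a tool call to move; the robot and the scene stay as the last step left them, time stands still between calls to the robot, and variables do not carry over. Pictures are saved under pics/ and viewed, about 8 in all and at most 12, crops included, and the job is handed in when it is done.

Besides the shell and the picture viewer there is one more tool, called by a JSON object that holds its "api" and its "payload". send_rows: Moves the arm, as the interface text tells. Its arguments: {"type":"object","properties":{"plan":{"type":"array"},"newtons":{"type":"number"}},"required":["plan"]}

```bash
mkdir -p pics; ls; cat > h.py <<'E'
import numpy as np, cv2
from bench import r
def w2c(s): 
    return cv2.Rodrigues(np.array(s["rvec"],float))[0], np.array(s["tvec"],float).ravel()
def c2w(s,p):
    R,t=w2c(s); return R.T@(np.array(p,float)-t)
def cloud(s):
    K=np.array([[s["fx"],0,s["cx"]],[0,s["fy"],s["cy"]],[0,0,1]],float)
    v,u=np.mgrid[0:480,0:640]
    n=cv2.undistortPoints(np.stack([u.ravel(),v.ravel()],1).astype(float).reshape(-1,1,2),K,np.array(s["D"],float)).reshape(480,640,2)
    z=s["z_map"]; P=np.dstack([n[...,0]*z,n[...,1]*z,z]).astype(float)
    R,t=w2c(s); W=(P-t)@R; W[z==0]=np.nan; return W
def save(s,name,crop=None,k=1):
    c=s["color"][...,::-1]
    if crop: c=c[crop[1]:crop[3],crop[0]:crop[2]]
    cv2.imwrite("pics/"+name,cv2.resize(c,None,fx=k,fy=k,interpolation=cv2.INTER_CUBIC))
def proj(s,p):
    K=np.array([[s["fx"],0,s["cx"]],[0,s["fy"],s["cy"]],[0,0,1]],float)
    return cv2.projectPoints(np.array(p,float).reshape(-1,1,3),np.array(s["rvec"],float),np.array(s["tvec"],float),K,np.array(s["D"],float))[0].reshape(-1,2)
E
python3 - <<'E'
from h import *
for c in ["scene","top"]:
    s=r.snapshot(c); save(s,c+".png",k=1.25)
    np.savez(c+".npz",W=cloud(s),color=s["color"])
    for t in ["doser","port","vent_mark","lock_mark","cap","cap_grip","sel_grip","peg_tin","scoop","lint_brush","peg0"]:
        print(c,t,[(round(d["p"],2),c2w(s,d["position"]).round().tolist(),proj(s,c2w(s,d["position"])).round().tolist()) for d in r.place_of(c,t)])
print(r.get_state())
E
```

```text
pics
scene doser [(0.69, [618.0, -121.0, -6.0], [[210.0, 264.0]])]
scene port [(0.57, [604.0, -48.0, 93.0], [[235.0, 237.0]])]
scene vent_mark [(0.4, [619.0, -122.0, -6.0], [[209.0, 265.0]])]
scene lock_mark []
scene cap [(0.95, [477.0, 247.0, -3.0], [[385.0, 265.0]]), (0.68, [402.0, 399.0, 0.0], [[460.0, 259.0]]), (0.67, [554.0, 131.0, -3.0], [[324.0, 274.0]]), (0.65, [434.0, 512.0, -2.0], [[511.0, 284.0]])]
scene cap_grip [(0.95, [560.0, 128.0, 70.0], [[321.0, 253.0]]), (0.9, [406.0, 402.0, 53.0], [[466.0, 244.0]]), (0.88, [434.0, 510.0, 68.0], [[519.0, 261.0]]), (0.66, [471.0, 249.0, 50.0], [[388.0, 246.0]])]
scene sel_grip [(0.94, [636.0, -202.0, 115.0], [[162.0, 221.0]])]
scene peg_tin [(0.89, [685.0, 315.0, 0.0], [[387.0, 348.0]])]
scene scoop [(0.97, [785.0, 80.0, -3.0], [[253.0, 351.0]])]
scene lint_brush [(0.89, [350.0, -244.0, 3.0], [[223.0, 182.0]])]
scene peg0 [(0.58, [355.0, 278.0, -2.0], [[413.0, 233.0]]), (0.55, [387.0, 129.0, -7.0], [[349.0, 228.0]]), (0.55, [509.0, 416.0, 1.0], [[459.0, 296.0]]), (0.53, [376.0, 18.0, 0.0], [[309.0, 212.0]])]
top doser [(0.57, [618.0,
[... 1037 characters left out ...]
7.0, 412.0, -1.0], [[198.0, 282.0]])]
{'time_s': 1.2, 'qpos': array([-1.20760381e+00,  2.99899523e-01,  1.52104862e+00, -2.71573407e-05,
        1.32070207e+00, -6.66142394e-02]), 'qvel': array([-0.00050818,  0.00070771,  0.00044529, -0.00177852, -0.00059952,
        0.00197065]), 'joint_torque': array([ 1.03057748e-03, -5.31649983e+01, -3.52913439e+01,  7.08680903e-02,
        2.12338474e-02, -8.33287316e-06]), 'tcp_pos': array([ 229.1549293 , -499.95365229,  205.42525579]), 'tool_rot': array([-3.06927254e+00, -6.69953151e-01,  5.42355890e-05]), 'force': array([-0.71327186,  0.97083238, -0.40920741]), 'ft_torque': array([0.00559552, 0.01520155, 0.00454421]), 'finger_gap': 93.89179741969213}
```

View both.

View pics/top.png

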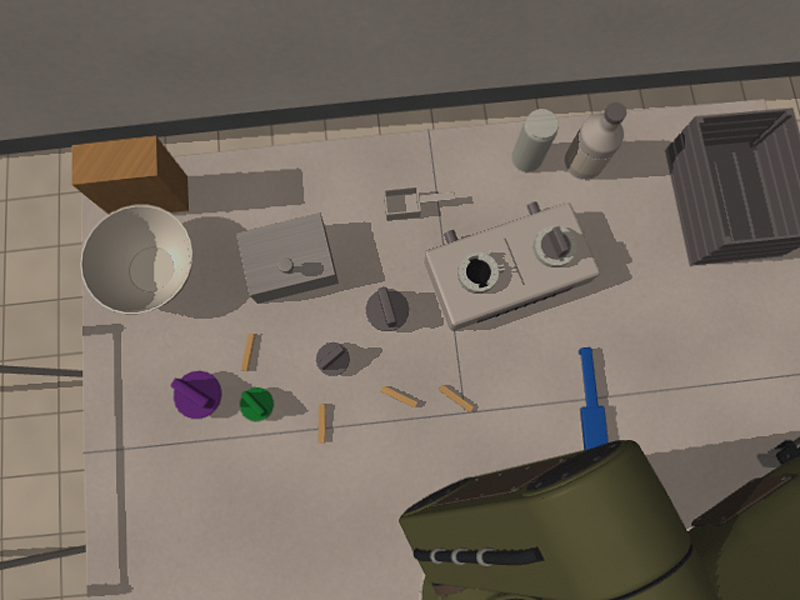

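View pics/scene.png

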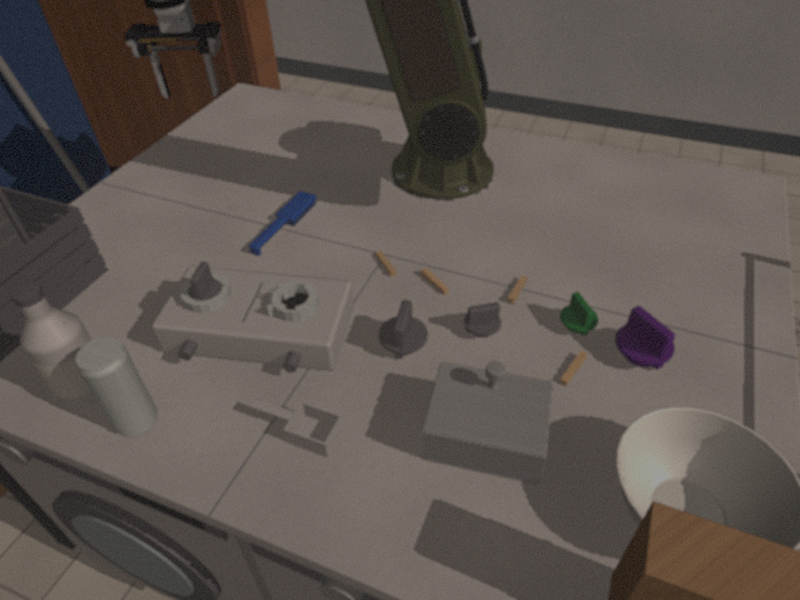

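```bash
cat > bar.py <<'E'
from h import *
def bar(W,cx,cy,z0,z1,rad=34):
    d=np.hypot(W[...,0]-cx,W[...,1]-cy)
    m=(d<rad)&(W[...,2]>z0)&(W[...,2]<z1); P=W[m]
    if len(P)<8: return len(P)
    (a,b),(w,h),ang=cv2.minAreaRect(P[:,:2].astype(np.float32))
    c=P[:,:2].mean(0); u=np.linalg.svd(P[:,:2]-c)[2][0]
    return len(P),c.round(1),(round(a,1),round(b,1)),(round(w,1),round(h,1)),"ang",round(np.degrees(np.arctan2(u[1],u[0])),1),"z",np.percentile(P[:,2],[10,50,90]).round(1)
E
python3 - <<'E'
from bar import *
for c in ["scene","top"]:
    f=np.load(c+".npz"); W=f["W"]
    print(c,"cap",bar(W,473,246,45,70)); print(" bigcap",bar(W,560,126,62,95,45)); print(" sel",bar(W,635,-205,115,145))
    m=(abs(W[...,2]-70)<4)&(np.hypot(W[...,0]-618,W[...,1]+122)<200)
    (a,b),wh,ang=cv2.minAreaRect(W[m][:,:2].astype(np.float32)); print(" doser",a,b,wh,ang)
    m=(abs(W[...,2]-92)<4)&(np.hypot(W[...,0]-602,W[...,1]+50)<46)
    print(" collar",m.sum(),W[m].mean(0))
    m=(W[...,2]>20)&(W[...,2]<26)&(np.hypot(W[...,0]-473,W[...,1]-246)<40)
    print(" flange",m.sum(),W[m].mean(0), W[m].min(0),W[m].max(0))
E
```

```text
scene cap (209, array([478.4, 247.9]), (476.0, 247.1), (17.2, 56.1), 'ang', np.float64(-55.4), 'z', array([47.6, 56. , 58.7]))
 bigcap (264, array([566.3, 131.8]), (561.9, 130.1), (73.2, 18.6), 'ang', np.float64(9.7), 'z', array([67.5, 75.1, 77. ]))
 sel (186, array([ 641.8, -201.1]), (638.1, -203.6), (53.0, 14.9), 'ang', np.float64(11.9), 'z', array([117.6, 127.1, 129.5]))
 doser 620.1358642578125 -121.78350830078125 (159.6775665283203, 306.7715759277344) 13.344889640808105
 collar 476 [604.00738124 -51.00059074  90.93182705]
 flange 261 [488.66052649 253.58887519  23.03545267] [456.62069394 215.961511    20.12876327] [508.04581226 279.81039976  25.9802936 ]
top cap (154, array([472.9, 243.1]), (473.4, 243.9), (14.9, 55.6), 'ang', np.float64(125.1), 'z', array([52.5, 58.3, 62. ]))
 bigcap (238, array([556.6, 128.2]), (557.5, 128.1), (71.9, 18.5), 'ang', np.float64(-169.7), 'z', array([71.8, 76.5, 80.1]))
 sel (156, array([ 636. , -205.8]), (636.5, -207.6), (49.7, 16.1), 'ang', np.float64(-168.2), 'z', array([120.7, 129.1, 132.5]))
 doser 616.3009033203125 -123.48170471191406 (159.1300048828125, 308.174560546875) 13.635564804077148
 collar 428 [599.18910475 -52.82739606  92.04712474]
 flange 270 [470.39889434 244.3722595   23.32655036] [440.63301484 211.7165157   20.0051552 ] [505.39457912 276.15770289  25.98370916]
```

{"api": "send_rows", "payload": {"plan": [[0, 0, 12.6, 0.4935, -0.0975, -0.025, 0.094], [0, 0, 12.6, 0.4935, -0.0975, -0.025, 0.094], [0, 0, 12.6, 0.4935, -0.0975, -0.025, 0.094], [0, 0, 12.6, 0.4935, -0.0975, -0.025, 0.094], [0, 0, 12.6, 0.4935, -0.0975, -0.025, 0.094], [0, 0, 12.6, 0.4935, -0.0975, -0.025, 0.094], [0, 0, 12.6, 0.4935, -0.0975, -0.025, 0.094], [0, 0, 12.6, 0.4935, -0.0975, -0.025, 0.094]], "newtons": 60}}

```text
time_s: 2.2
tcp_pos: [631.5, -209.4, 230.2]
tool_rot: [3.124, 0.329, 0.0]
force: [-0.7, -1.3, 0.2]
finger_gap: 94.3
```

```bash
cat >> h.py <<'E'
def goal(x,y,z,phi,x0=None):
    "shift/turn from measured pose to TCP goal with tool down, tool-x yaw phi deg"
    st=r.get_state(); R=cv2.Rodrigues(np.array(st["tool_rot"]))[0]; p=np.array(st["tcp_pos"])
    c,s=np.cos(np.radians(phi)),np.sin(np.radians(phi))
    G=np.array([[c,s,0],[s,-c,0],[0,0,-1]])
    print("at",p.round(1),"phi",np.degrees(np.arctan2(R[1,0],R[0,0])).round(2),"t",round(st["time_s"],2),"F",np.round(st["force"],1),"gap",round(st["finger_gap"],1))
    print("turn",np.degrees(cv2.Rodrigues(R.T@G)[0].ravel()).round(2),"shift m",(R.T@(np.array([x,y,z])-p)/1000).round(4))
E
python3 - <<'E'
from bar import *
s=r.snapshot("wrist"); W=cloud(s); np.savez("w1.npz",W=W,color=s["color"]); save(s,"w1.png")
print("sel",bar(W,637,-206,115,145)); print("n",np.isfinite(W).any(),proj(s,[[602,-50,92],[637,-206,130]]))
m=(abs(W[...,2]-92)<4)&(np.hypot(W[...,0]-602,W[...,1]+50)<46)
print(m.sum(), W[m].mean(0) if m.any() else 0)
goal(637,-206,104,12)
E
```

```text
sel (1227, array([ 641., -206.]), (639.1, -206.5), (50.3, 14.0), 'ang', np.float64(-166.8), 'z', array([126.6, 128.4, 129.5]))
n True [[126.14291486 221.03367011]
 [313.26879839 230.4714247 ]]
3496 [603.34063191 -52.86724135  90.77170035]
at [ 635.6 -204.4  229.5] phi 12.27 t 2.25 F [4.5 3.7 0.3] gap 94.2
turn [-0.07 -0.05  0.27] shift m [0.0009 0.002  0.1255]
```

View pics/w1.png

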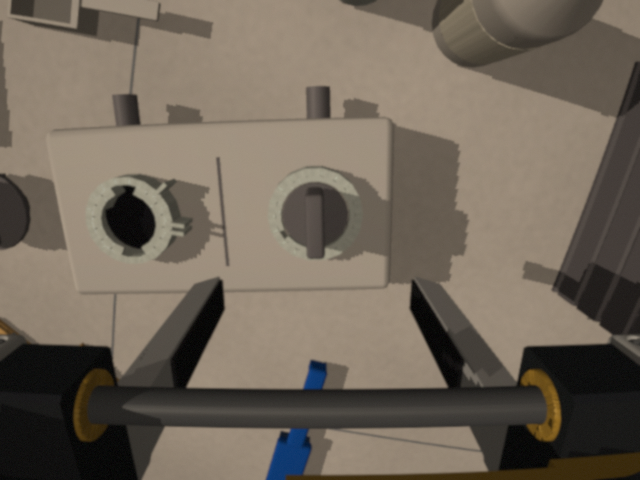

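{"api": "send_rows", "payload": {"plan": [[0, 0, -1, 0.001, 0, 0.06, 0.094], [0, 0, -1, 0.001, 0, 0.115, 0.094], [0, 0, -1, 0.001, 0, 0.126, 0.06], [0, 0, -1, 0.001, 0, 0.126, 0.03], [0, 0, -1, 0.001, 0, 0.126, 0.0], [0, 0, -1, 0.001, 0, 0.126, 0.0], [0, 0, -1, 0.001, 0, 0.126, 0.0], [0, 0, -1, 0.001, 0, 0.126, 0.0]], "newtons": 40}}

```text
time_s: 3.25
tcp_pos: [631.1, -210.7, 104.4]
tool_rot: [3.121, 0.356, 0.001]
force: [-0.5, -0.2, 0.7]
finger_gap: 37.3
```

{"api": "send_rows", "payload": {"plan": [[0, 0, 0, 0, 0, 0, 0], [0, 0, 0, 0, 0, 0, 0], [0, 0, 0, 0, 0, 0, 0], [0, 0, 0, 0, 0, 0, 0]]}}

```text
time_s: 3.75
tcp_pos: [630.5, -208.9, 103.8]
tool_rot: [-3.118, -0.357, 0.003]
force: [-4.8, 10.5, 3.3]
finger_gap: 13.6
```

```bash
python3 - <<'E'
from bar import *
goal(638,-206,104,13)
E
```

```text
at [ 630.5 -208.9  103.8] phi 13.08 t 3.75 F [-4.8 10.5  3.3] gap 13.6
turn [-0.19  0.09  0.08] shift m [ 0.008  -0.0011 -0.0002]
```

{"api": "send_rows", "payload": {"plan": [[0, 0, 0, 0, 0, 0, 0.03], [0, 0, 0, 0, -0.0022, 0, 0.03], [0, 0, 0, 0.008, -0.0022, 0, 0.03], [0, 0, 0, 0.008, -0.0022, 0, 0.03], [0, 0, 0, 0.008, -0.0022, 0, 0.0], [0, 0, 0, 0.008, -0.0022, 0, 0.0], [0, 0, 0, 0.008, -0.0022, 0, 0.0], [0, 0, 0, 0.008, -0.0022, 0, 0.0]]}}

```text
time_s: 4.75
tcp_pos: [638.2, -206.6, 104.0]
tool_rot: [-3.121, -0.356, 0.0]
force: [-1.1, 2.4, -0.1]
finger_gap: 13.9
```

```bash
python3 - <<'E'
from bar import *
goal(638,-206,104,13)
E
```

```text
at [ 638.2 -206.6  104. ] phi 13.03 t 4.75 F [-1.1  2.4 -0.1] gap 13.9
turn [-0.02  0.01  0.03] shift m [-0.0001 -0.0006 -0.    ]
```

{"api": "send_rows", "payload": {"plan": [[0, 0, 0, 0, 0, 0.004, 0], [0, 0, 0, 0, 0, 0.008, 0], [0, 0, 0, 0, 0, 0.011, 0], [0, 0, 0, 0, 0, 0.011, 0]]}}

```text
time_s: 5.25
tcp_pos: [638.3, -206.6, 93.9]
tool_rot: [3.121, 0.357, 0.001]
force: [-5.9, 3.6, 10.6]
finger_gap: 13.8
```

{"api": "send_rows", "payload": {"plan": [[0, 0, 10, 0, 0, 0, 0], [0, 0, 20, 0, 0, 0, 0], [0, 0, 30, 0, 0, 0, 0], [0, 0, 40, 0, 0, 0, 0], [0, 0, 50, 0, 0, 0, 0], [0, 0, 60, 0, 0, 0, 0], [0, 0, 60.5, 0, 0, 0, 0], [0, 0, 60.5, 0, 0, 0, 0]]}}

```text
time_s: 6.25
tcp_pos: [638.5, -205.9, 93.9]
tool_rot: [-2.875, 1.264, -0.0]
force: [-5.5, 7.8, 10.3]
finger_gap: 13.8
```

```bash
python3 - <<'E'
from bar import *
goal(638,-206,104,-47.5); print(r.get_state()["ft_torque"])
E
```

```text
at [ 638.5 -205.9   93.9] phi -47.46 t 6.25 F [-5.5  7.8 10.3] gap 13.8
turn [-0.06  0.02  0.04] shift m [-0.0003  0.0004 -0.0101]
[ 1.7166199   1.02914631 -0.03544694]
```

{"api": "send_rows", "payload": {"plan": [[0, 0, 0, 0, 0, -0.004, 0], [0, 0, 0, 0, 0, -0.008, 0], [0, 0, 0, 0, 0, -0.011, 0], [0, 0, 0, 0, 0, -0.011, 0], [0, 0, 0, 0, 0, -0.011, 0], [0, 0, 0, 0, 0, -0.011, 0.04], [0, 0, 0, 0, 0, -0.011, 0.04], [0, 0, 0, 0, 0, -0.02, 0.06]]}}

```text
time_s: 7.25
tcp_pos: [638.0, -206.8, 112.6]
tool_rot: [2.875, -1.265, -0.002]
force: [-0.0, 0.1, -0.5]
finger_gap: 40.6
```

{"api": "send_rows", "payload": {"plan": [[0, 0, 0, 0, 0, -0.06, 0.094], [0, 0, -10, -0.04, -0.02, -0.11, 0.094], [0, 0, -20, -0.09, -0.05, -0.117, 0.094], [0, 0, -30, -0.1397, -0.0792, -0.117, 0.094], [0, 0, -40, -0.1397, -0.0792, -0.117, 0.094], [0, 0, -50, -0.1397, -0.0792, -0.117, 0.094], [0, 0, -60.5, -0.1397, -0.0792, -0.117, 0.094], [0, 0, -60.5, -0.1397, -0.0792, -0.117, 0.094]]}}

```text
time_s: 8.25
tcp_pos: [602.3, -50.3, 230.6]
tool_rot: [3.121, 0.354, 0.001]
force: [-0.0, 0.0, -0.2]
finger_gap: 94.0
```

```bash
python3 - <<'E'
from bar import *
s=r.snapshot("wrist"); W=cloud(s); np.savez("w2.npz",W=W,color=s["color"]); save(s,"w2.png",k=1.25)
print("sel",bar(W,637,-206,115,145))
print({k:np.array(s[k]) for k in ["fx","fy","cx","cy","D","rvec","tvec"]})
m=(abs(W[...,2]-92)<3)&(np.hypot(W[...,0]-602,W[...,1]+51)<46)
P=W[m][:,:2]; print(m.sum(),P.mean(0),W[m][:,2].mean())
d=np.hypot(*(P-P.mean(0)).T); print(np.percentile(d,[0,5,95,100]))
np.savez("w2.npz",W=W,color=s["color"],**{k:np.array(s[k]) for k in ["fx","fy","cx","cy","D","rvec","tvec"]})
m=(abs(W[...,2]-70)<3)&(np.hypot(W[...,0]-618,W[...,1]+122)<200)
print("doser",cv2.minAreaRect(W[m][:,:2].astype(np.float32)))
goal(602,-50,230,13)
E
```

```text
sel (1484, array([ 639.8, -203.7]), (639.0, -205.6), (14.4, 49.8), 'ang', np.float64(133.1), 'z', array([119.1, 128. , 129.4]))
{'fx': array(388.62372969), 'fy': array(388.62372969), 'cx': array(316.69149888), 'cy': array(237.90630597), 'D': array([-0.07275807,  0.        ,  0.        ,  0.        ,  0.        ]), 'rvec': array([-2.2760996 ,  1.81267094,  0.25675822]), 'tvec': array([-184.30693185,  517.13704773,  575.34929127])}
3526 [603.45957652 -52.09961323] 90.80595253268005
[22.07843775 24.61222047 39.24028721 44.82508351]
doser ((619.6064453125, -123.51136779785156), (155.75732421875, 305.3074951171875), 13.319917678833008)
at [602.3 -50.3 230.5] phi 12.78 t 8.3 F [-0.2  1.   0.6] gap 93.9
turn [ 0.02 -0.03 -0.22] shift m [-0.0002 -0.0004  0.0005]
```

View pics/w2.png

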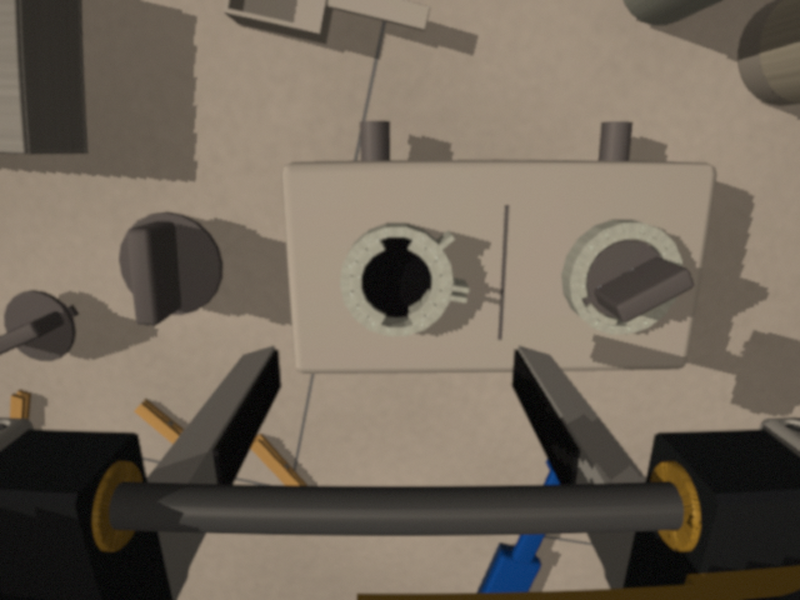

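```bash
python3 - <<'E'
from bar import *
from scipy.optimize import differential_evolution as DE
for name in ["w2"]:
    s=dict(np.load(name+".npz")); W=s["W"]
    R,t=w2c(s); C=-R.T@t; d=W-C; zt=91.3
    Q=C+d*((zt-C[2])/d[...,2])[...,None]
    m=np.hypot(Q[...,0]-602,Q[...,1]+51)<55; q=Q[m][:,:2]; z=W[m][:,2]; top=abs(z-90.8)<2.5
    print("ok",np.isfinite(z).mean(),top.sum())
    def f(p):
        e=q-p[:2]; c,sn=np.cos(p[2]),np.sin(p[2]); x=e@[c,sn]; y=e@[-sn,c]; rr=np.hypot(x,y)
        T=(rr>24)&(rr<38)&~((abs(y)<7.5)&(rr<31.5)); w=rr<37
        return ((T!=top)&w).sum()-0.2*w.sum()
    for sd in (0,1):
        o=DE(f,[(590,615),(-65,-38),(-1.57,1.57)],seed=sd,popsize=30,maxiter=200,polish=False); print(o.x[:2].round(2),np.degrees(o.x[2]).round(2),o.fun)
E
```

```text
ok 1.0 3601
[602.35 -50.71] 12.34 -1064.4
[602.4  -50.54] 12.7 -1061.0
```

{"api": "send_rows", "payload": {"plan": [[0, 0, -10.5, -0.01, -0.055, 0, 0.094], [0, 0, -21, -0.02, -0.11, 0, 0.094], [0, 0, -31.5, -0.03, -0.165, 0, 0.094], [0, 0, -42, -0.04, -0.22, 0, 0.094], [0, 0, -52.5, -0.05, -0.27, 0, 0.094], [0, 0, -63, -0.0597, -0.3161, 0, 0.094], [0, 0, -73.5, -0.0597, -0.3161, 0.02, 0.094], [0, 0, -84, -0.0597, -0.3161, 0.04, 0.094]]}}

```text
time_s: 9.3
tcp_pos: [472.7, 244.9, 189.9]
tool_rot: [2.078, 2.356, 0.001]
force: [0.0, -0.2, -0.9]
finger_gap: 94.1
```

{"api": "send_rows", "payload": {"plan": [[0, 0, -10, 0, 0, 0, 0.094], [0, 0, -20, 0, 0, 0, 0.094], [0, 0, -28, 0, 0, 0, 0.094], [0, 0, -28, 0, 0, 0, 0.094], [0, 0, -28, 0, 0, 0, 0.094]]}}

```text
time_s: 9.93
tcp_pos: [472.9, 244.3, 190.2]
tool_rot: [1.457, 2.783, 0.0]
force: [-0.4, 0.5, 0.2]
finger_gap: 94.1
```

```bash
python3 - <<'E'
from bar import *
s=r.snapshot("wrist"); W=cloud(s); np.savez("w3.npz",W=W,color=s["color"]); save(s,"w3.png")
print("cap",bar(W,473,244,52,70)); 
m=(W[...,2]>20)&(W[...,2]<26)&(np.hypot(W[...,0]-473,W[...,1]-246)<40)
print(" flange",m.sum(),cv2.minEnclosingCircle(W[m][:,:2].astype(np.float32)))
goal(473.5,244.5,190,125)
E
```

```text
cap (1074, array([473.6, 246.1]), (474.0, 245.2), (13.5, 55.0), 'ang', np.float64(-54.7), 'z', array([56.1, 57.5, 58.5]))
 flange 2856 ((474.64654541015625, 244.9881134033203), 32.9525032043457)
at [472.9 244.3 190.1] phi 124.79 t 9.97 F [-0.2 -0.2  0.1] gap 94.1
turn [ 0.01  0.   -0.21] shift m [-0.0002  0.0006  0.0001]
```

View pics/w3.png

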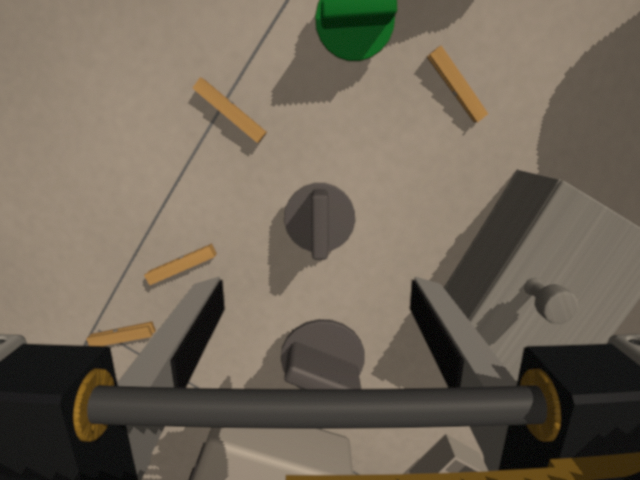

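{"api": "send_rows", "payload": {"plan": [[0, 0, -0.3, 0, 0.001, 0.06, 0.06], [0, 0, -0.3, 0, 0.001, 0.115, 0.05], [0, 0, -0.3, 0, 0.001, 0.15, 0.05], [0, 0, -0.3, 0, 0.001, 0.157, 0.05], [0, 0, -0.3, 0, 0.001, 0.157, 0.0], [0, 0, -0.3, 0, 0.001, 0.157, 0.0], [0, 0, -0.3, 0, 0.001, 0.157, 0.0], [0, 0, -0.3, 0, 0.001, 0.157, 0.0]], "newtons": 30}}

```text
time_s: 10.98
tcp_pos: [473.9, 245.0, 33.6]
tool_rot: [1.443, 2.79, 0.001]
force: [-0.2, -1.1, -1.2]
finger_gap: 17.5
```

{"api": "send_rows", "payload": {"plan": [[0, 0, 0, 0, 0, 0, 0], [0, 0, 0, 0, 0, 0, 0], [0, 0, 0, 0, 0, -0.02, 0], [0, 0, 0, 0, 0, -0.06, 0], [0, 0, 0, 0, 0, -0.11, 0], [0, 0, 0, 0, 0, -0.147, 0], [0, 0, 0, 0, 0, -0.147, 0]]}}

```text
time_s: 11.85
tcp_pos: [474.5, 245.3, 182.4]
tool_rot: [1.441, 2.788, 0.005]
force: [-0.3, -0.1, -1.9]
finger_gap: 14.0
```

{"api": "send_rows", "payload": {"plan": [[0, 0, -10, -0.05, -0.01, 0, 0], [0, 0, -20, -0.1, -0.02, 0, 0], [0, 0, -30, -0.15, -0.03, 0, 0], [0, 0, -40, -0.2, -0.04, 0, 0], [0, 0, -50, -0.25, -0.05, 0, 0], [0, 0, -60, -0.295, -0.061, 0, 0], [0, 0, -67.7, -0.3154, -0.0654, 0.01, 0], [0, 0, -67.7, -0.3154, -0.0654, 0.03, 0]]}}

```text
time_s: 12.85
tcp_pos: [602.6, -51.9, 148.1]
tool_rot: [0.356, -3.12, -0.0]
force: [0.7, -1.0, -1.5]
finger_gap: 13.7
```

{"api": "send_rows", "payload": {"plan": [[0, 0, 0, 0, 0, 0, 0], [0, 0, 0, 0, 0, 0, 0]]}}

```text
time_s: 13.1
tcp_pos: [602.6, -50.0, 150.0]
tool_rot: [0.357, -3.121, -0.0]
force: [-0.6, 0.2, -0.5]
finger_gap: 13.9
```

```bash
python3 - <<'E'
from bar import *
s=r.snapshot("wrist"); W=cloud(s); save(s,"w4.png")
goal(602.3,-50.6,140,-167)
st=r.get_state(); z=st["tcp_pos"][2]
print("bar",bar(W,st["tcp_pos"][0],st["tcp_pos"][1],z+15,z+32,36))
m=(W[...,2]>z-17)&(W[...,2]<z-5)&(np.hypot(W[...,0]-602,W[...,1]+50)<40); print(m.sum(), cv2.minEnclosingCircle(W[m][:,:2].astype(np.float32)) if m.any() else 0, np.percentile(W[m][:,2]-z,[10,50,90]))
E
```

```text
at [602.8 -50.  150.4] phi -166.96 t 13.15 F [ 0.6  0.6 -1. ] gap 13.6
turn [-0.01  0.02  0.04] shift m [ 0.0006 -0.0005  0.0104]
bar (4606, array([598.1, -51.5]), (600.4, -48.2), (54.6, 36.0), 'ang', np.float64(13.0), 'z', array([171.5, 174.4, 176. ]))
5096 ((602.7149658203125, -50.42705154418945), 33.16178894042969) [-11.73166156 -10.82538963  -9.9904898 ]
```

View pics/w4.png

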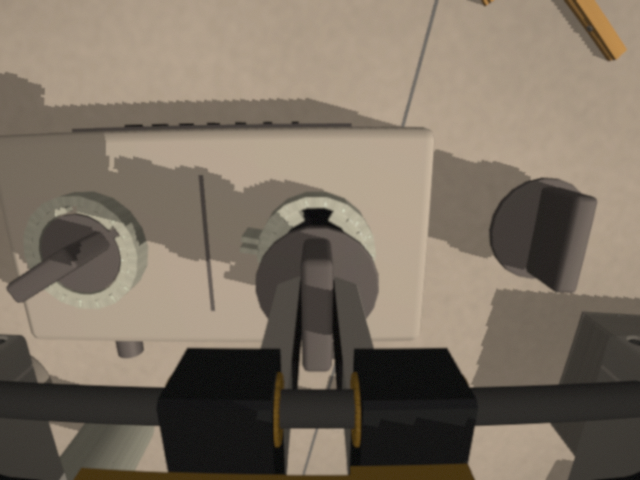

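{"api": "send_rows", "payload": {"plan": [[0, 0, 0, 0.0005, -0.0003, 0.01, 0], [0, 0, 0, 0.0005, -0.0003, 0.016, 0], [0, 0, 0, 0.0005, -0.0003, 0.022, 0], [0, 0, 0, 0.0005, -0.0003, 0.027, 0], [0, 0, 0, 0.0005, -0.0003, 0.032, 0], [0, 0, 0, 0.0005, -0.0003, 0.032, 0]]}}

```text
time_s: 13.9
tcp_pos: [602.1, -50.7, 117.6]
tool_rot: [0.356, -3.121, -0.0]
force: [-0.4, -0.4, -1.3]
finger_gap: 13.7
```

{"api": "send_rows", "payload": {"plan": [[0, 0, 0, 0, 0, 0.004, 0], [0, 0, 0, 0, 0, 0.008, 0], [0, 0, 0, 0, 0, 0.0105, 0], [0, 0, 0, 0, 0, 0.0115, 0], [0, 0, 0, 0, 0, 0.0115, 0]]}}

```text
time_s: 14.52
tcp_pos: [602.3, -50.7, 107.3]
tool_rot: [-0.356, 3.121, -0.0]
force: [-4.4, 0.7, 6.2]
finger_gap: 13.8
```

{"api": "send_rows", "payload": {"plan": [[0, 0, 8, 0, 0, 0, 0], [0, 0, 17, 0, 0, 0, 0], [0, 0, 26, 0, 0, 0, 0], [0, 0, 35, 0, 0, 0, 0], [0, 0, 43, 0, 0, 0, 0], [0, 0, 48, 0, 0, 0, 0], [0, 0, 50, 0, 0, 0, 0], [0, 0, 50, 0, 0, 0, 0]]}}

```text
time_s: 15.52
tcp_pos: [602.7, -50.8, 107.2]
tool_rot: [0.995, 2.978, 0.0]
force: [0.3, -0.0, 5.6]
finger_gap: 14.0
```

```bash
python3 - <<'E'
from bar import *
goal(602.3,-50.6,106,143); print(r.get_state()["ft_torque"])
s=r.snapshot("wrist"); W=cloud(s); save(s,"w5.png",k=1.25)
m=(W[...,2]>92)&(W[...,2]<105)&(np.hypot(W[...,0]-602,W[...,1]+50)<35); print("flange z",np.percentile(W[m][:,2],[10,50,90]))
print("sel",bar(W,637,-206,115,145))
s=r.snapshot("top"); W=cloud(s); save(s,"top2.png",(340,160,500,260),5)
E
```

```text
at [602.7 -50.8 107.2] phi 143.06 t 15.53 F [ 0.3 -0.   5.6] gap 14.0
turn [0.04 0.08 0.06] shift m [ 0.0005 -0.0001  0.0012]
[-0.06839322 -0.15406854  0.0147777 ]
flange z [95.87077135 96.81583051 97.69978976]
sel (420, array([ 622.7, -188.2]), (624.7, -189.4), (16.1, 9.8), 'ang', np.float64(32.5), 'z', array([116. , 120. , 124.6]))
```

View pics/w5.png

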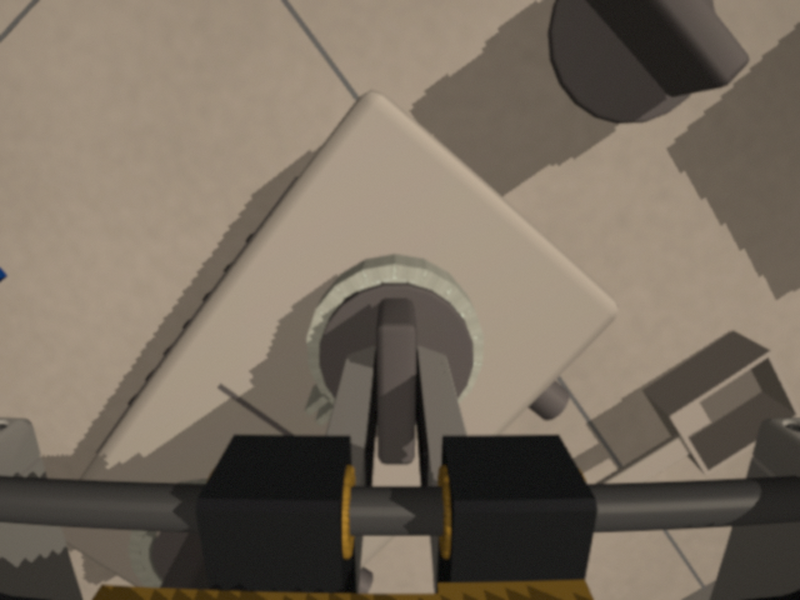

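```bash
python3 - <<'E'
from bench import r
print(r.job_done()); s=r.get_state(); print(s["time_s"],s["tcp_pos"],s["finger_gap"])
E
```

```text
the job is handed in; nothing more can be done
None
the job is handed in; nothing more can be done
```

The job is done and handed in at about 15.6 s of the 51 s allowed. It gave no verdict, so the following rests on my own checks.

- **Selector:** I pressed the knob down 10.1 mm (10.6 N), turned it 60.5° clockwise and let it up. A later picture showed its bar turned 60° from the start and its top back at the starting height. In the last wrist picture the gripper hid most of the knob, so I could not check it again then.
- **First grip on the knob:** this landed about 8 mm off along the bar, because my first move stopped short. I opened, centred and gripped again before pressing.
- **Cap:** I took the smaller grey cap (measured flange radius 33 mm). It dropped through the collar slots with no contact until it was home, where the force was about 6 N.
- **Halfway twist:** I turned the cap 50° clockwise, and it stayed well short of the click pawl. The last readings were a bar direction within 0.1° of my 143° target, about 6 N upward on the tool and no twisting resistance. The grip was 14 mm on the bar, and the flange was seated on the collar.
- **Uncertainty:** the estimates of the collar's direction differed by about 1° (12.3–12.7° from the slots, 13.3° from the doser); I used 13°. The gripper hid the rib in the final picture, so I did not check the alignment with it by eye.

I saw no sign that anything else on the machine was touched, but I did not measure the other objects again.

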